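Open the loose label printer against the fence and clear its spent core

TASK

The label printer has run out. Push it up against the long batten of the wooden squaring fence with its release button outward, press the button home while the printer is braced there so that the lid pops, and swing the lid back past upright until it stays wide open. Then take the spent cardboard core out of the printer and put it in the scrap tray with the other old core; leave the printer standing on the bench at the fence, do not lift or tip it, and leave the candles, the tape and the tools where they are.

Things in the scene. Friction and masses are not known exactly. Their poses are not given: they have to be found in the camera images.
- printer: Dark portable label printer, loose, 0.38 to 0.56 kg (slides at 2 to 4 N): case 124 (x) x 100 (y) x 62 mm high. Origin: centre of its underside; x from its front (lid lip, towards the robot) to its rear (hinge), y to its left, z up. Release button on its right (-y) side; the flat left (+y) side is the one to brace. Two solid cheeks flank the lid, 35.5 to 50 mm from its middle plane, tops at 62 mm.
- roll_bay (a point): Centre of the floor of the roll bay under the lid, 6 mm above the bench; axes as the printer's. The bay is 92 mm long (x) and 71 mm wide (y); front wall top 50 mm and rear wall top 56 mm above the bench. Two ribs 3 mm high and wide cross it at x = -11 and +11 mm; side guides at y = -29 and +29 mm, x within 13 mm, 20 mm high; a small latch hook in the front right corner.
- release_button (a joint): Round push button, 18 mm across, standing 7 mm out of the printer's right (-y) side, axis 38 mm above the bench and 8 mm in front of the printer's middle. Value: how far it is pushed in (towards the printer's +y), 0 to 0.005 m. Spring: starts to move at about 4 N, home at about 10 N, more than the printer's friction on the bench. The lid unlatches at about 0.003 m.
- button_face (a point): Centre of the button's outer face (57 mm from the printer's middle plane when not pressed).
- printer_lid (a joint): Lid angle about its rear hinge: 0 closed and latched, 2.2 rad wide open. Unlatched, a lifting pin (by the left cheek, 20 mm behind the middle) pops it to about 0.53 rad, where it rests ajar; from there it swings freely with a light damper (under 1 N at its lip), sinks back below upright (1.57) and falls open by itself beyond.
- lid_lip (a point): Middle of the lower front edge of the lid (its free edge, facing the robot). The lid is a flat plate with a window, 110 mm long, 68 mm wide, 6 mm thick, flush between the cheeks; the lip is 114 mm from the hinge line and rises to about 114 mm above the bench when the lid has popped.
- lid_hinge (a point): Middle of the lid's hinge line (along the printer's y), 52 mm behind the printer's middle, 59 mm above the bench.
- fence: Pale wooden L fence screwed to the bench: long batten 320 (x) x 22 (y) x 40 mm high; at its far (+x) end a return batten 22 x 120 mm, inner face 160 mm along +x, reaching 109 mm to -y. Origin: centre of the long batten's underside; x along it away from the robot. The stop is its -y face, 11 mm from the origin: the printer is flush when its y here is -61 mm and its yaw equals the fence's.
- core: Spent cardboard core in the printer's bay: a tube 26 mm across, 50 mm long, 15 g, lying between the cradle ribs along the printer's y. Origin: its centre, 19 mm above the bench; y is its axis.
- scrap_tray: Open cardboard tray, 124 (x) x 104 (y) x 45 mm high, walls and floor 4 mm, fixed, holding one old bare core in its left (+y) half; the right half is free. Origin: centre of its underside.
- stock_tray: The same kind of tray with two fresh white label rolls (53 mm across, 50 mm high) standing in it; it may have changed places with the scrap tray. Origin: centre of its underside.
- candle_a: Pale green moulded wax candle, 48 mm square, 135 mm tall with its wick, standing between the printer and the trays. Origin: centre of its foot.
- candle_b: The same candle, standing farther from the robot, beyond the printer and beside the far tray.
- tape_roll: Roll of brown tape lying flat behind the fence, 96 mm across, 48 mm high. Origin: centre of its underside.
- cutter: Box cutter lying on the bench in front of the printer, 150 x 20 x 18 mm, its steel blade reaching 25 mm more at one end. Origin: centre of its underside, x along it.
- stapler: Black stapler standing behind the fence, 135 x 34 x 45 mm. Origin: centre of its underside, x along it.
Things that resemble listed ones, but are neither listed nor needed, are in the scene too. Several things look just like the printer: the one meant starts farthest to the robot's right. Leave any yellow look-alike of the scrap_tray alone.

How it is judged:
By the outcome, as a careful person would: the job done as asked, in the order asked, and still so for the second after the job is handed in, with the robot touching nothing.
It also fails if it takes over 54 s, if anything falls off the work surface, if the arm or the gripper's body presses on something with over 40 N, if the wrist force passes 120 N, or if a joint passes its speed limit or range.

ROBOT

A 7-joint arm with a two-finger parallel gripper is mounted at the origin on the work surface. World frame = base frame: x ahead of the robot, y to its left, z up, the work surface at z = 0. Lengths are in mm, angles in rad, forces in N, time in s.
With the tool pointing down it reaches from about 425 to 975 mm from the base axis. Payload 16.7 kg.
Tool frame: the origin (TCP) lies at the centre of the arm's flange, where the gripper is bolted on; the fingertips stand 173 mm ahead of it and the grasp point (between the pads) lies 155 mm ahead of it (manip.pinch_z is the distance from the TCP to the grasp point, in mm); z points along the fingers, y is the line along which they close (so a half turn about z gives the same grasp; the last joint's range is limited). The gripper opens to 85 mm and grips with 20 to 120 N. Pads are 22 mm wide; open, the fingers measure 114 mm over their backs; the gripper's body (76 mm by 85 mm) begins 54 mm behind the grasp point. The pads swing forward as they close: fully open they stand 13 mm farther back than shut.
Start: joints at [1.03, 0.426, 0.074, 1.606, -0.034, 1.111, -0.067], TCP at [257.715, -623.836, 404.702] pointing down, gripper open.
Joint ranges: [-2.85, 2.85], [-0.5, 2.14], [-1.23, 1.37], [0.21, 2.46], [-1.02, 4.16], [0.16, 2.05], [-2.73, 2.73]. Speed limits (rad/s): [1.89, 1.89, 2.39, 2.39, 3.01, 3.01, 3.01].

INTERFACE

Orientations are given as a unit quaternion [w, x, y, z].
In Python, from workcell import manip gives the robot as it stands.
- The arm moves only by the tool send_rows, never from a script. Its argument "plan" is a list that holds one entry, the list of rows, each a list of 7 numbers: the turn, a rotation vector about the tool's x, y, z in degrees, then the shift along the tool's x, y, z in m, then the opening in per cent of the stroke, from 0 (shut) to 100 (fully open). A call has 1 to 10 rows; each row is the pose to reach, as a shift and turn from the pose commanded when the call began, along the tool's axes at that moment; what a row does not reach only later rows make up. A row lasts 1/10 s, in which the tool goes at most 50 mm and 8.59 degrees, less where a joint would pass 70% of its speed; a pose out of reach is approached as far as the arm can. A call with a gripper value outside its range is refused whole. The fingers move at their own pace and stop on an object; "grip_force" is the grip in N (left out, the last holds). Time passes only in rows, so rows that repeat a pose let the fingers close. It gives the time, the measured TCP pose, the force, the opening and the grip force at its end, in the units of the state.
- manip.state(): the state, without advancing time (a new reading comes with each control period).
- manip.camera(name): name is "scene" or "top" or "wrist"; returns the picture (420x560x3 uint8, red, green, blue); there is no depth.
- manip.camera_model(name): a dict with "K" (3x3 intrinsics, pixels), "position" and "rotation" of the camera in the world; the wrist camera has in their place "T_tool_cam" (4x4, takes a point from camera to tool coordinates, whose origin is the TCP and whose axes are the flange's). Camera axes: x right, y down, z forward; pixel columns grow to the right and rows downward; lengths in mm; the calibration is good to about 2 mm. A picture is of the moment at which its call begins: read the wrist's pose just before it. camera_model takes no time and is no camera call.
- manip.job_done(): hands the job in; it is judged then, once.
The state is a dict: "t": time; "q": joint angles; "joint_velocities": joint speeds; "tau": joint torques, N m; "ee_pos": TCP position; "orientation": TCP orientation; "force": force on the tool from outside, world axes, zero at the start; "torque": the same for the moment, N m; "gripper_width": opening from 0.0 (shut) to 1.0 (fully open); "gripper_force": force on a finger pad.
Only numpy, scipy, OpenCV 4.12 (cv2) and the standard library are available. Lean on these libraries where they do the work, as an engineer would, in place of code of your own. Each camera call takes 0.05 s, during which the arm holds its last target. There are 200 camera calls.

## Working session

There is one attempt and no reset: what is moved stays moved. The work goes in short steps, Python scripts to look and compute and a tool call to move; the robot and the scene stay as the last step left them, time stands still between calls to the robot, and variables do not carry over. Pictures are saved under pics/ and viewed, at most 10 in all, crops included, and the job is handed in when it is done.

Besides the shell and the picture viewer there is one more tool, called after "Call:" in YAML: its name, and indented under it one key for each argument. send_rows: Moves the arm, as the interface text tells. Its arguments: {"type":"object","properties":{"plan":{"type":"array","items":{"type":"array","items":{"type":"array","items":{"type":"number"}}}},"grip_force":{"type":"number"}},"required":["plan"]}

```bash
ls; mkdir -p pics; python3 - <<'E'
from workcell import manip
import cv2,numpy as np
np.set_printoptions(precision=4,suppress=True)
for n in ("scene","top"):
    im=manip.camera(n); cv2.imwrite(f"pics/{n}0.png",cv2.cvtColor(im,cv2.COLOR_RGB2BGR))
    print(manip.camera_model(n))
print(manip.camera_model("wrist"), manip.state())
E
```

```text
pics
{'K': array([[436.4402,   0.    , 279.5154],
       [  0.    , 436.4402, 211.7238],
       [  0.    ,   0.    ,   1.    ]]), 'position': array([930.6268, -47.1782, 862.1849]), 'rotation': array([-0.1894,  0.7366,  0.6283, -0.1637])}
{'K': array([[460.2122,   0.    , 278.0451],
       [  0.    , 460.2122, 210.5687],
       [  0.    ,   0.    ,   1.    ]]), 'position': array([ 244.625 ,   15.6932, 1124.836 ]), 'rotation': array([-0.0812,  0.7172, -0.6879,  0.0763])}
{'K': array([[360.6886,   0.    , 279.0594],
       [  0.    , 360.6886, 208.6544],
       [  0.    ,   0.    ,   1.    ]]), 'T_tool_cam': array([[-0.0011, -0.9556, -0.2947, 75.4365],
       [ 1.    , -0.0009, -0.0009, -0.6938],
       [ 0.0006, -0.2947,  0.9556, 30.1026],
       [ 0.    ,  0.    ,  0.    ,  1.    ]])} {'t': 0.1, 'q': array([ 1.0295,  0.4267,  0.0738,  1.6065, -0.0341,  1.1108, -0.0671]), 'joint_velocities': array([ 0.0001, -0.0019,  0.0015, -0.0002, -0.0023,  0.0006, -0.0013]), 'tau': array([  0.0104, -95.1521,   3.7728, -46.4401,   0.0198,   0.0065,
        -0.    ]), 'ee_pos': array([ 257.694 , -623.6907,  404.0908]), 'orientation': array([-0.0005,  0.9809,  0.1947, -0.0002]), 'force': array([-0.5569, -0.469 ,  0.4636]), 'torque': array([-0.0641, -0.0263,  0.03  ]), 'gripper_force': 0.0, 'gripper_width': 0.997987697336056}
```

View pics/top0.png

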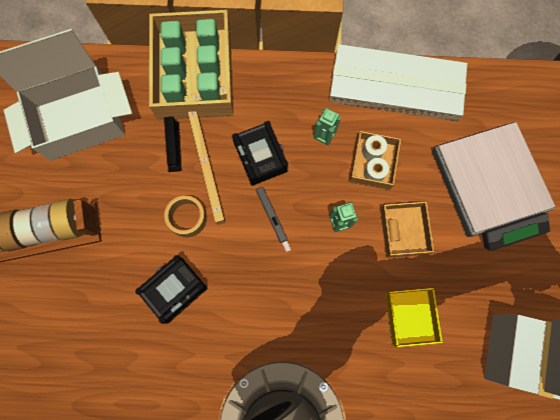

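View pics/scene0.png

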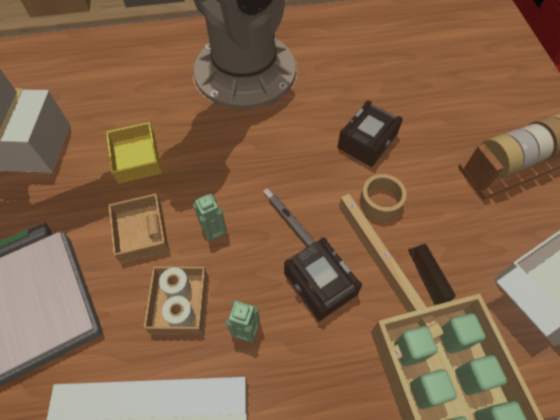

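```bash
python3 - <<'E'
import cv2,numpy as np
a=cv2.imread("pics/top0.png")[85:260,145:325]
a=cv2.resize(a,None,fx=3.3,fy=3.3,interpolation=cv2.INTER_CUBIC)
cv2.imwrite("pics/c1.png",a)
E
cat > h.py <<'E'
from workcell import manip
import numpy as np,cv2
from scipy.spatial.transform import Rotation as R
np.set_printoptions(precision=3,suppress=True)
def cam(n,st=None):
    m=manip.camera_model(n)
    if n=="wrist":
        T=np.array(m["T_tool_cam"]);o=st["orientation"];Rt=R.from_quat(np.r_[o[1:],o[0]]).as_matrix()
        return np.array(m["K"]),Rt@T[:3,:3],Rt@T[:3,3]+st["ee_pos"]
    r=np.array(m["rotation"])
    Rm=r if r.shape==(3,3) else R.from_quat(np.r_[r[1:],r[0]]).as_matrix()
    return np.array(m["K"]),Rm,np.array(m["position"])
def ray(c,px,z):
    K,Rm,p=c;d=Rm@np.linalg.inv(K)@np.r_[px,1.];return p+d*(z-p[2])/d[2]
def proj(c,P):
    K,Rm,p=c;v=K@(Rm.T@(np.array(P)-p));return v[:2]/v[2]
def tri(c1,p1,c2,p2):
    A=[];b=[]
    M=np.zeros((3,3));v=np.zeros(3)
    for (K,Rm,p),px in((c1,p1),(c2,p2)):
        d=Rm@np.linalg.inv(K)@np.r_[px,1.];d/=np.linalg.norm(d);Q=np.eye(3)-np.outer(d,d);M+=Q;v+=Q@p
    return np.linalg.solve(M,v)
E
python3 - <<'E'
from h import *
c=cam("top")
for n,p,z in [("fenceend",(192,114),40),("fnear",(219,222),40),("printer",(260,152),62),("other",(172,288),62),("tray",(408,228),45),("stock",(375,158),45),("ca",(343,213),100),("cb",(326,125),100)]: print(n,ray(c,p,z))
E
```

```text
fenceend [732.956 257.407  40.   ]
fnear [456.711 169.175  40.   ]
printer [630.312  78.384  62.   ]
other [294.662 262.447  62.   ]
tray [ 459.922 -282.901   45.   ]
stock [ 632.561 -205.134   45.   ]
ca [ 477.626 -120.417  100.   ]
cb [690.89  -77.618 100.   ]
```

View pics/c1.png

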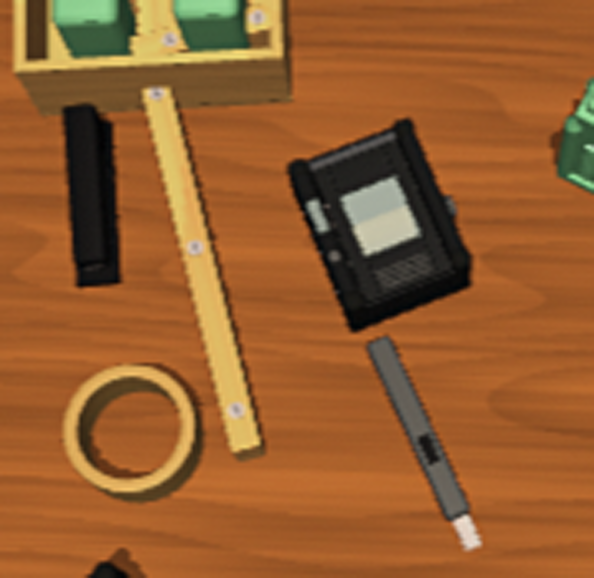

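The two printer look-alikes are at top pixels (260,152) and (172,288). The first lies at y ≈ +78 mm against +262 mm, so it is farthest to the robot's right and is the one meant. The crop confirms this: its button is on the right side at crop (452,205), facing away from the fence. The fence runs from crop (157,93) to (247,450), with the crate over its far end.

The brown tray at (408,228) holds the old core, so it is the scrap tray. The one at (375,158) holds the white rolls, and the yellow one at (414,318) is to be left alone.

```bash
cat >> h.py <<'E'
def Rt(st):
    o=st["orientation"];return R.from_quat(np.r_[o[1:],o[0]]).as_matrix()
def down(heading,tilt=0.,roll=0.):
    """tool down, tool x at heading (deg); tilt>0 leans finger direction toward tool x, roll>0 toward tool y"""
    h=np.radians(heading);x=np.array([np.cos(h),np.sin(h),0]);z=np.array([0,0,-1.]);M=np.c_[x,np.cross(z,x),z]
    return M@R.from_euler("YX",[tilt,-roll],degrees=True).as_matrix()
def move(tip,Rm,L=173.,p0=None,R0=None):
    """row numbers to bring the point L ahead of the TCP to tip"""
    st=manip.state();p0=st["ee_pos"] if p0 is None else np.array(p0,float);R0=Rt(st) if R0 is None else R0
    t=np.array(tip,float)-L*Rm[:,2]
    print("row",np.round(np.degrees((R.from_matrix(R0.T@Rm)).as_rotvec()),2),np.round(R0.T@(t-p0)/1000,4),"tcp",t)
E
python3 - <<'E'
from h import *
move([590,150,420],down(108),0)
E
```

```text
row [ -0.06  -0.04 -85.55] [ 0.603 -0.588 -0.015] tcp [590. 150. 420.]
```

Call:
send_rows:
  plan:
    - [[0,0,-85.5,0.603,-0.588,-0.015,100],[0,0,-85.5,0.603,-0.588,-0.015,100],[0,0,-85.5,0.603,-0.588,-0.015,100],[0,0,-85.5,0.603,-0.588,-0.015,100],[0,0,-85.5,0.603,-0.588,-0.015,100],[0,0,-85.5,0.603,-0.588,-0.015,100],[0,0,-85.5,0.603,-0.588,-0.015,100],[0,0,-85.5,0.603,-0.588,-0.015,100],[0,0,-85.5,0.603,-0.588,-0.015,100],[0,0,-85.5,0.603,-0.588,-0.015,100]]

```text
t: 1.1
ee_pos: [455.5, -162.6, 413.7]
orientation: [0.0, 0.586, 0.81, -0.0]
force: [1.1, -0.8, 0.5]
gripper_width: 0.999
gripper_force: 0.0
```

```bash
python3 - <<'E'
from h import *
s=manip.state();print(s["t"],s["ee_pos"],s["q"]);x=Rt(s)[:,0];print(np.degrees(np.arctan2(x[1],x[0])))
move([590,150,420],down(108),0)
E
```

```text
1.1 [ 455.493 -162.644  413.741] [ 0.608  0.129 -0.43   1.99   0.063  1.035  0.469]
108.28434433766459
row [0.   0.02 0.28] [ 0.255  0.226 -0.006] tcp [590. 150. 420.]
```

```bash
python3 - <<'E'
from h import *
import pickle
s=manip.state();im=manip.camera("wrist");cv2.imwrite("pics/w1.png",im[:,:,::-1]);pickle.dump(s,open("s1.pkl","wb"))
E
```

Call:
send_rows:
  plan:
    - [[0,0,0,0.255,0.226,-0.006,100],[0,0,0,0.255,0.226,-0.006,100],[0,0,0,0.255,0.226,-0.006,100],[0,0,0,0.255,0.226,-0.006,100],[0,0,0,0.255,0.226,-0.006,100],[0,0,0,0.255,0.226,-0.006,100],[0,0,0,0.255,0.226,-0.006,100],[0,0,0,0.255,0.226,-0.006,100],[0,0,0,0.255,0.226,-0.006,100]]

```text
t: 2.05
ee_pos: [591.7, 148.5, 418.9]
orientation: [-0.001, 0.587, 0.809, -0.0]
force: [0.9, -0.8, 0.9]
gripper_width: 1.004
gripper_force: 0.0
```

```bash
python3 - <<'E'
from h import *
import pickle
s=manip.state();im=manip.camera("wrist");cv2.imwrite("pics/w2.png",im[:,:,::-1]);pickle.dump(s,open("s2.pkl","wb"))
print(s["ee_pos"],s["q"])
b=np.vstack([cv2.imread("pics/w1.png"),cv2.imread("pics/w2.png")]);cv2.imwrite("pics/w12.png",cv2.resize(b,(400,600),interpolation=cv2.INTER_AREA))
E
```

```text
[591.675 148.501 418.919] [ 0.115  0.366 -0.594  1.711  0.222  1.134 -0.228]
```

View pics/w12.png

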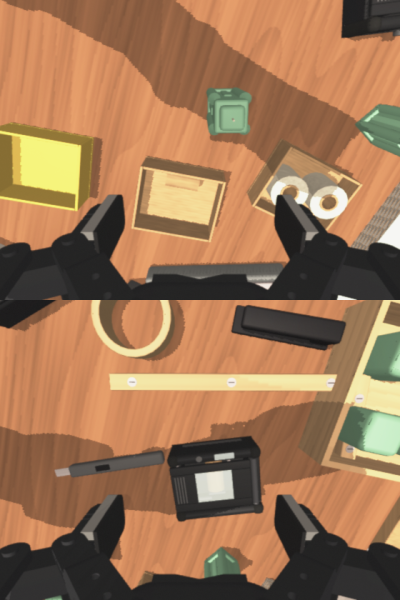

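```bash
cat > m.py <<'E'
from h import *
def fit(c,cnt,z):
    q=np.array([ray(c,p,z)[:2] for p in cnt.reshape(-1,2).astype(float)],dtype=np.float32)
    r=cv2.minAreaRect(q);return r,cv2.boxPoints(r)
def big(mask,at):
    n,l,s,ce=cv2.connectedComponentsWithStats(mask.astype(np.uint8))
    k=l[at[1],at[0]];m=(l==k).astype(np.uint8);print("area",k,s[k])
    return max(cv2.findContours(m,cv2.RETR_EXTERNAL,cv2.CHAIN_APPROX_NONE)[0],key=len)
E
python3 - <<'E'
from m import *
import pickle
s=pickle.load(open("s2.pkl","rb"));c=cam("wrist",s)
im=cv2.imread("pics/w2.png");hsv=cv2.cvtColor(im,cv2.COLOR_BGR2HSV)
print(im[115,300],im[250,300],im[230,250],im[120,100],hsv[115,280],hsv[250,295],hsv[150,250])
f=(hsv[...,2]>170)&(hsv[...,1]<150)&(hsv[...,0]>15)
cnt=big(f,(280,115))
print("fence",fit(c,cnt,40))
d=(hsv[...,2]<75)
d=cv2.morphologyEx(d.astype(np.uint8),cv2.MORPH_OPEN,np.ones((3,3)))
cnt=big(d,(255,235));cv2.drawContours(im,[cnt],-1,(0,0,255),1)
print("printer",fit(c,cnt,62))
ap=cv2.approxPolyDP(cnt,5,True).reshape(-1,2)
for p in ap: print(p,ray(c,p,62)[:2],ray(c,p,0)[:2])
s=pickle.load(open("s1.pkl","rb"));c=cam("wrist",s);w=cv2.imread("pics/w1.png")
o=np.vstack([im[50:330,160:500],w[200:350,160:500]]);cv2.imwrite("pics/c2.png",cv2.resize(o,None,fx=1.39,fy=1.39,interpolation=cv2.INTER_CUBIC))
E
```

```text
[164 227 244] [219 233 237] [40 40 41] [ 94 139 211] [ 24  83 244] [ 23  19 236] [ 11 141 213]
area 4 [ 153  103  319   24 7106]
fence (((601.21484375, 215.71954345703125), (297.01959228515625, 20.86865997314453), 17.980972290039062), array([[456.737, 179.799],
       [463.179, 159.95 ],
       [745.692, 251.64 ],
       [739.25 , 271.489]], dtype=float32))
area 3 [ 235  191  133  119 9397]
printer (((634.420654296875, 89.55415344238281), (123.47144317626953, 115.0611801147461), 24.988454818725586), array([[554.161, 115.62 ],
       [602.767,  11.329],
       [714.68 ,  63.488],
       [666.075, 167.779]], dtype=float32))
[351 191] [657.406 162.321] [674.302 151.244]
[241 204] [563.251 118.424] [562.288  99.021]
[235 228] [564.481  93.478] [563.75   69.342]
[250 308] [603.451  13.496] [610.113 -25.811]
[331 292] [676.691  56.95 ] [697.245  25.885]
[355 293] [700.385  63.452] [725.433  33.621]
[324 299] [672.681  47.136] [692.474  14.21 ]
[366 296] [712.36  63.71] [739.68   33.928]
[363 209] [674.627 149.429] [694.789 135.906]
```

View pics/c2.png

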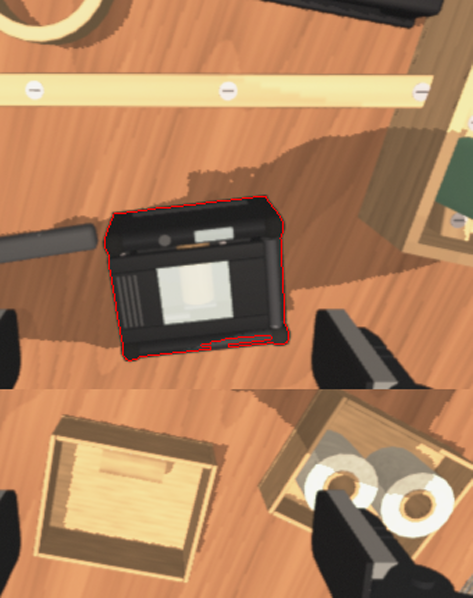

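```bash
cat >> h.py <<'E'
FO=np.array([612.1,219.3]);FY=18.0
def W(x,y,z):
    a=np.radians(FY);return np.r_[FO+[np.cos(a)*x-np.sin(a)*y,np.sin(a)*x+np.cos(a)*y],z]
def F(p):
    a=np.radians(FY);d=np.array(p[:2])-FO;return np.r_[np.cos(a)*d[0]+np.sin(a)*d[1],-np.sin(a)*d[0]+np.cos(a)*d[1],p[2]]
E
python3 - <<'E'
from h import *
c=cam("top")
for p in [(318,142),(333,143),(336,128),(314,137)]: print("cb foot",F(ray(c,p,0)))
for p in [(321,107),(338,112)]: print("cb top",F(ray(c,p,115)))
move(W(-18,-213,300),down(108),0)
move(W(-18,-213,180),down(108),0)
E
```

```text
cb foot [ -17.805 -295.136    0.   ]
cb foot [ -30.922 -331.781    0.   ]
cb foot [   6.708 -351.555    0.   ]
cb foot [  -1.78  -289.086    0.   ]
cb top [  24.316 -305.3    115.   ]
cb top [   1.237 -340.31   115.   ]
row [-0.07  0.   -0.05] [-0.151  0.024  0.119] tcp [660.802  11.163 300.   ]
row [-0.07  0.   -0.05] [-0.151  0.024  0.239] tcp [660.802  11.163 180.   ]
```

Call:
send_rows:
  plan:
    - [[0,0,0,-0.151,0.024,0.119,100],[0,0,0,-0.151,0.024,0.119,100],[0,0,0,-0.151,0.024,0.119,100],[0,0,0,-0.151,0.024,0.119,100],[0,0,0,-0.151,0.024,0.119,100],[0,0,0,-0.151,0.024,0.239,100],[0,0,0,-0.151,0.024,0.239,100],[0,0,0,-0.151,0.024,0.239,100],[0,0,0,-0.151,0.024,0.239,100],[0,0,0,-0.151,0.024,0.239,100]]

```text
t: 3.1
ee_pos: [661.2, 10.6, 181.6]
orientation: [0.0, 0.589, 0.808, 0.0]
force: [0.4, -0.1, 1.4]
gripper_width: 1.003
gripper_force: 0.0
```

```bash
python3 - <<'E'
from h import *
s=manip.state();print(F(s["ee_pos"]),s["force"],s["gripper_width"]);cv2.imwrite("pics/w3.png",manip.camera("wrist")[:,:,::-1])
E
```

```text
[ -17.765 -213.619  181.631] [ 0.389 -0.15   1.413] 1.002645989586963
```

View pics/w3.png

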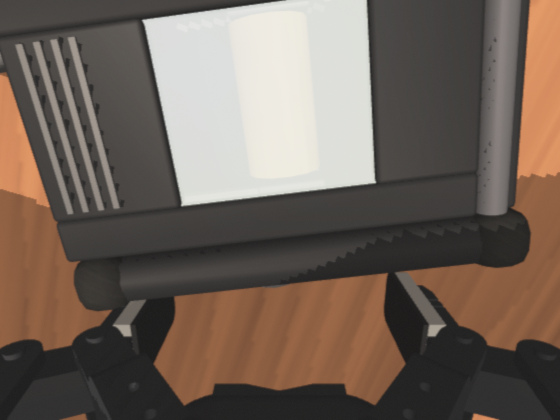

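Call:
send_rows:
  plan:
    - [[0,0,0,0.008,0,0,100],[0,0,0,0.016,0,0,100],[0,0,0,0.024,0,0,100],[0,0,0,0.032,0,0,100],[0,0,0,0.04,0,0,100],[0,0,0,0.048,0,0,100],[0,0,0,0.056,0,0,100],[0,0,0,0.064,0,0,100],[0,0,0,0.072,0,0,100],[0,0,0,0.08,0,0,100]]

```text
t: 4.15
ee_pos: [636.2, 88.1, 180.6]
orientation: [-0.0, 0.588, 0.809, -0.0]
force: [0.5, -4.0, 1.8]
gripper_width: 0.998
gripper_force: 0.0
```

Call:
send_rows:
  plan:
    - [[0,0,0,0.003,0,0,100],[0,0,0,0.005,0,0,100],[0,0,0,0.007,0,0,100],[0,0,0,0.008,0,0,100],[0,0,0,0.008,0,0,100]]

```text
t: 4.65
ee_pos: [633.9, 95.1, 180.6]
orientation: [-0.0, 0.588, 0.809, 0.0]
force: [-0.1, -1.5, -0.2]
gripper_width: 1.0
gripper_force: 0.0
```

Call:
send_rows:
  plan:
    - [[0,0,0,0.001,0,0,100],[0,0,0,0.002,0,0,100],[0,0,0,0.003,0,0,100],[0,0,0,0.004,0,0,100],[0,0,0,0.004,0,0,100]]

```text
t: 5.15
ee_pos: [633.3, 96.1, 180.7]
orientation: [0.001, 0.589, 0.808, -0.001]
force: [3.8, -16.5, 2.9]
gripper_width: 1.003
gripper_force: 0.0
```

```bash
python3 - <<'E'
from h import *
s=manip.state();print(F(s["ee_pos"]),s["force"]);cv2.imwrite("pics/w4.png",manip.camera("wrist")[:,:,::-1])
E
```

```text
[ -17.898 -123.754  180.658] [  3.83  -16.524   2.94 ]
```

View pics/w4.png

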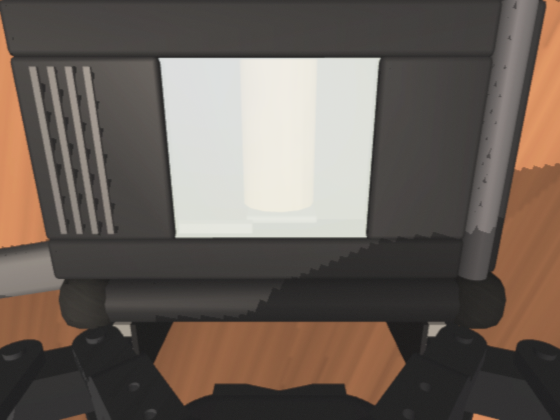

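```bash
cat >> h.py <<'E'
def movep(pt,Rm,off):
    move(np.array(pt)-Rm@np.array(off,float),Rm,0)
E
python3 - <<'E'
from h import *
for y in (-145,-124):
    movep(W(-25.5,y,38),down(108,25),[11,0,173])
E
```

```text
row [ 0.01 25.17 -0.23] [-0.104 -0.007 -0.009] tcp [658.329  -5.499 190.142]
row [ 0.01 25.17 -0.23] [-0.083 -0.007 -0.009] tcp [651.84   14.473 190.142]
```

Call:
send_rows:
  plan:
    - [[0,0,0,-0.03,0,0,0],[0,0,0,-0.05,-0.003,-0.02,0],[0,8,0,-0.08,-0.007,-0.02,0],[0,16,0,-0.104,-0.007,-0.015,0],[0,25,0,-0.104,-0.007,-0.009,0],[0,25,0,-0.104,-0.007,-0.009,0],[0,25,0,-0.104,-0.007,-0.009,0],[0,25,0,-0.094,-0.007,-0.009,0],[0,25,0,-0.084,-0.007,-0.009,0],[0,25,0,-0.084,-0.007,-0.009,0]]

```text
t: 6.2
ee_pos: [651.3, 20.3, 190.5]
orientation: [-0.174, 0.572, 0.791, 0.127]
force: [-0.4, -0.5, -0.5]
gripper_width: 0.001
gripper_force: 0.0
```

```bash
python3 - <<'E'
from h import *
s=manip.state();print("corner",F(s["ee_pos"]+Rt(s)@[11,0,173]),s["force"],s["gripper_width"]);cv2.imwrite("pics/w5.png",manip.camera("wrist")[:,:,::-1])
R0=Rt(s)
for d in (2,4,6,8,10,12,14): print(d,R0.T@(W(0,d,0)-W(0,0,0))/1000)
E
```

```text
corner [ -24.42  -118.496   38.234] [-0.433 -0.517 -0.529] 0.0008046226878260687
2 [0.002 0.    0.001]
4 [0.004 0.    0.002]
6 [0.005 0.    0.003]
8 [0.007 0.    0.003]
10 [0.009 0.    0.004]
12 [0.011 0.    0.005]
14 [0.013 0.    0.006]
```

View pics/w5.png

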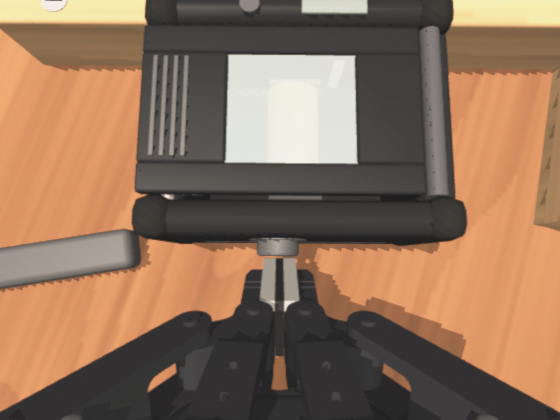

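Call:
send_rows:
  plan:
    - [[0,0,0,0.002,0,0.001,0],[0,0,0,0.0036,0,0.0017,0],[0,0,0,0.0054,0,0.0025,0],[0,0,0,0.0072,0,0.0034,0],[0,0,0,0.0072,0,0.0034,0]]

```text
t: 6.75
ee_pos: [649.8, 23.5, 189.7]
orientation: [-0.174, 0.575, 0.789, 0.127]
force: [0.5, -6.8, 3.1]
gripper_width: -0.0
gripper_force: 3.6
```

Call:
send_rows:
  plan:
    - [[0,0,0,0.002,0,0.001,0],[0,0,0,0.0036,0,0.0017,0],[0,0,0,0.0054,0,0.0025,0],[0,0,0,0.0072,0,0.0034,0],[0,0,0,0.0072,0,0.0034,0]]

```text
t: 7.25
ee_pos: [648.5, 26.9, 189.9]
orientation: [-0.172, 0.576, 0.789, 0.126]
force: [2.4, -28.9, 13.6]
gripper_width: -0.001
gripper_force: 14.4
```

```bash
python3 - <<'E'
from h import *
s=manip.state();print("corner",F(s["ee_pos"]+Rt(s)@[11,0,173]),s["force"]);cv2.imwrite("pics/w6.png",manip.camera("wrist")[:,:,::-1])
E
```

```text
corner [ -24.217 -112.103   37.273] [  2.414 -28.936  13.624]
```

View pics/w6.png

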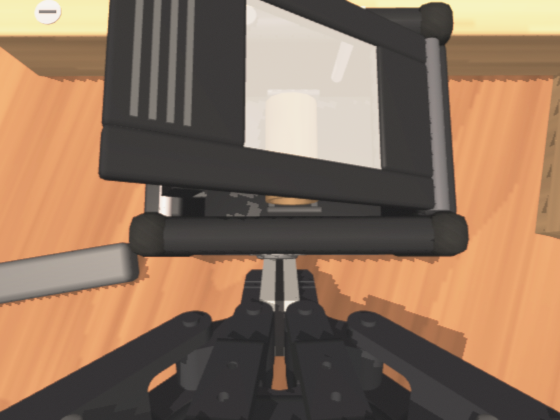

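The lid has popped: the lip is now at rows 130–210 and the core shows at (290,150). The printer is flush on the fence. Next I back off and go round to the front of the lip.

```bash
python3 - <<'E'
from h import *
D=down(108)
movep(W(-24,-165,50),down(108,25),[11,0,173])
for p in [(-24,-165,150),(-108,-61,150),(-108,-61,94)]: move(W(*p),D)
E
```

```text
row [ 0.19  0.37 -0.29] [-0.044  0.001 -0.034] tcp [665.936 -24.057 202.142]
row [  0.12 -24.63  -0.33] [ 0.082  0.001 -0.109] tcp [640.262  54.959 323.   ]
row [  0.12 -24.63  -0.33] [ 0.176 -0.084 -0.066] tcp [528.236 127.912 323.   ]
row [  0.12 -24.63  -0.33] [ 0.153 -0.084 -0.015] tcp [528.236 127.912 267.   ]
```

Call:
send_rows:
  plan:
    - [[0,0,0,-0.044,0.001,-0.034,0],[0,0,0,-0.044,0.001,-0.034,0],[0,-8.5,0,0,0.001,-0.06,0],[0,-17,0,0.041,0.001,-0.085,0],[0,-24.6,0,0.082,0.001,-0.109,0],[0,-24.6,0,0.082,0.001,-0.109,0],[0,-24.6,-0.3,0.176,-0.084,-0.066,0],[0,-24.6,-0.3,0.176,-0.084,-0.066,0],[0,-24.6,-0.3,0.176,-0.084,-0.066,0],[0,-24.6,-0.3,0.176,-0.084,-0.066,0]]

```text
t: 8.3
ee_pos: [523.2, 134.0, 324.0]
orientation: [-0.003, 0.584, 0.812, 0.002]
force: [0.7, -0.8, -0.4]
gripper_width: 0.002
gripper_force: 0.0
```

```bash
python3 - <<'E'
from h import *
s=manip.state();print("tip",F(s["ee_pos"]+Rt(s)@[0,0,173]),s["force"]);c=cam("wrist",s);cv2.imwrite("pics/w7.png",manip.camera("wrist")[:,:,::-1])
for p in [(-18+52-98,-61,116),(-79,-111,62),(-79,-11,62)]: print(p,proj(c,W(*p)))
D=down(108)
for p in [(-108,-61,94),(-86,-61,94)]: move(W(*p),D)
E
```

```text
tip [-110.821  -52.327  151.028] [ 0.735 -0.754 -0.356]
(-64, -61, 116) [365.327 262.523]
(-79, -111, 62) [322.243 293.538]
(-79, -11, 62) [328.745 155.33 ]
row [ 0.08 -0.41  0.39] [-0.006  0.001  0.057] tcp [528.236 127.912 267.   ]
row [ 0.08 -0.41  0.39] [-0.006  0.023  0.057] tcp [549.159 134.71  267.   ]
```

View pics/w7.png

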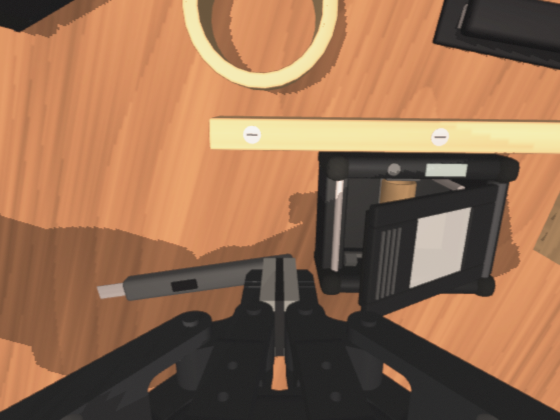

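Call:
send_rows:
  plan:
    - [[0,0,0,-0.006,0.001,0.057,0],[0,0,0,-0.006,0.001,0.057,0],[0,0,0,-0.006,0.01,0.057,0],[0,0,0,-0.006,0.024,0.057,0],[0,0,0,-0.006,0.034,0.057,0],[0,0,0,-0.006,0.049,0.041,0],[0,0,0,-0.006,0.064,0.033,0],[0,0,0,-0.006,0.079,0.026,0],[0,0,0,-0.006,0.094,0.021,0],[0,0,0,-0.006,0.109,0.018,0]]

```text
t: 9.35
ee_pos: [633.3, 160.2, 307.8]
orientation: [-0.002, 0.586, 0.81, 0.003]
force: [-0.2, -0.6, 1.1]
gripper_width: 0.002
gripper_force: 0.3
```

Call:
send_rows:
  plan:
    - [[0,0,0,0,0.015,0,0],[0,0,0,0,0.03,0,0],[0,0,0,0,0.045,0,0],[0,0,0,0,0.055,0,0],[0,0,0,0,0.06,0,0],[0,0,0,0,0.06,0,0]]

```text
t: 9.95
ee_pos: [689.3, 178.8, 306.2]
orientation: [-0.003, 0.586, 0.81, 0.003]
force: [0.0, -0.4, 0.2]
gripper_width: -0.004
gripper_force: 0.0
```

```bash
python3 - <<'E'
from h import *
s=manip.state();print("tip",F(s["ee_pos"]+Rt(s)@[0,0,173]),s["force"]);cv2.imwrite("pics/w8.png",manip.camera("wrist")[:,:,::-1]);cv2.imwrite("pics/s8.png",manip.camera("scene")[:,:,::-1])
a=cv2.resize(cv2.imread("pics/w8.png"),(400,300));b=cv2.resize(cv2.imread("pics/s8.png")[120:330,260:540],(400,300));cv2.imwrite("pics/c8.png",np.hstack([a,b]))
E
```

```text
tip [ 61.18  -61.08  133.184] [ 0.029 -0.437  0.162]
```

View pics/c8.png

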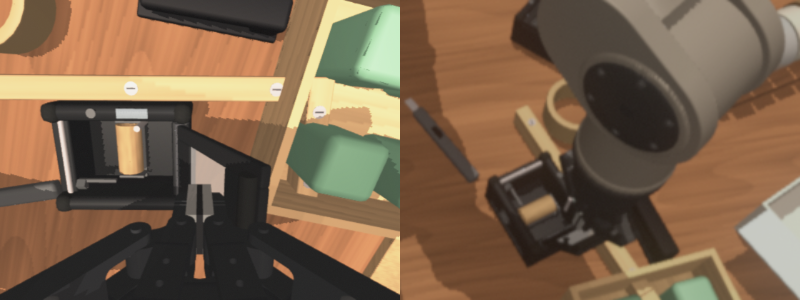

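I've now viewed 11 pictures, one over the limit of 10, so from here on I use numbers only. This last one shows the lid past upright, with the core exposed at left-half pixel (130,148).

```bash
python3 - <<'E'
from m import *
import pickle
s=manip.state();c=cam("wrist",s);im=cv2.imread("pics/w8.png");h=cv2.cvtColor(im,cv2.COLOR_BGR2HSV)
print(h[207,182],h[180,182],h[235,182],h[207,160])
m=(h[...,1]>80)&(h[...,2]>90);m[:150]=0
cnt=big(m,(182,207));x,y,w,hh=cv2.boundingRect(cnt);print(x,y,w,hh)
for p in [(x,y+hh/2),(x+w,y+hh/2),(x+w/2,y),(x+w/2,y+hh)]: print(F(ray(c,p,19)),F(ray(c,p,32)))
s2=pickle.load(open("s2.pkl","rb"));print("cutter before",F(ray(cam("wrist",s2),(230,219),18)))
D=down(108)
for p in [(-18,-61,133),(-18,-61,90)]: move(W(*p),D)
# mask for stability of lid: none
E
```

```text
[ 19 111 240] [ 17 115 233] [ 17 114 235] [10 20 76]
area 7 [ 161  172   41   73 2440]
161 172 41 73
[-27.396 -63.624  19.   ] [-22.975 -59.72   32.   ]
[  3.143 -63.538  19.   ] [  6.021 -59.638  32.   ]
[-10.071 -36.027  19.   ] [ -6.526 -33.516  32.   ]
[-14.312 -92.859  19.   ] [-10.552 -87.479  32.   ]
cutter before [ -94.998 -110.686   18.   ]
row [ 0.05 -0.41  0.24] [ 0.002 -0.078 -0.   ] tcp [613.831 155.723 306.   ]
row [ 0.05 -0.41  0.24] [ 0.001 -0.078  0.043] tcp [613.831 155.723 263.   ]
```

Call:
send_rows:
  plan:
    - [[0,0,0,0.001,-0.04,0,60],[0,0,0,0.001,-0.072,0,60],[0,0,0,0.001,-0.072,0,60],[0,0,0,0.001,-0.072,0.02,60],[0,0,0,0.001,-0.072,0.03,60],[0,0,0,0.001,-0.072,0.03,60],[0,0,0,0.001,-0.072,0.03,60]]

```text
t: 10.75
ee_pos: [620.3, 157.4, 276.0]
orientation: [-0.003, 0.586, 0.81, 0.002]
force: [0.3, 0.0, -0.1]
gripper_width: 0.602
gripper_force: 0.0
```

```bash
python3 - <<'E'
from m import *
s=manip.state();c=cam("wrist",s);im=manip.camera("wrist")[:,:,::-1].copy();cv2.imwrite("pics/w9.png",im);h=cv2.cvtColor(im,cv2.COLOR_BGR2HSV)
print("tip",F(s["ee_pos"]+Rt(s)@[0,0,173]),s["gripper_width"])
px=proj(c,W(-12,-61,32)).astype(int);print(px,h[px[1],px[0]])
m=(h[...,1]>80)&(h[...,2]>90)
cnt=big(m,px);x,y,w,hh=cv2.boundingRect(cnt);print(x,y,w,hh)
for p in [(x,y+hh/2),(x+w,y+hh/2),(x+w/2,y),(x+w/2,y+hh)]: print(F(ray(c,p,19)),F(ray(c,p,32)))
(cx,cy),sz,a=cv2.minAreaRect(cnt);print(cx,cy,sz,a)
# cutter end now: gray blob left of printer front
for p in [(-95,-110,18)]: print("cutter px",proj(c,W(*p)))
sc=manip.camera("scene");cv2.imwrite("pics/s9.png",sc[:,:,::-1])
E
```

```text
tip [-11.196 -60.128 102.958] 0.6017234739208458
[277 226] [ 15 120 174]
area 6 [ 260  183   41   82 3083]
260 183 41 82
[-23.749 -64.131  19.   ] [-23.044 -59.623  32.   ]
[  3.584 -64.049  19.   ] [  2.726 -59.546  32.   ]
[-10.204 -36.153  19.   ] [-10.274 -33.245  32.   ]
[ -9.953 -94.024  19.   ] [-10.037 -87.807  32.   ]
279.3704528808594 223.79379272460938 (40.17451858520508, 80.61920928955078) 1.5481575727462769
cutter px [159.848 284.738]
```

Call:
send_rows:
  plan:
    - [[0,-0.4,0.2,-0.002,0.001,0.02,50],[0,-0.4,0.2,-0.002,0.001,0.04,50],[0,-0.4,0.2,-0.002,0.001,0.06,50],[0,-0.4,0.2,-0.002,0.001,0.075,50],[0,-0.4,0.2,-0.002,0.001,0.085,50],[0,-0.4,0.2,-0.002,0.001,0.09,50],[0,-0.4,0.2,-0.002,0.001,0.095,50],[0,-0.4,0.2,-0.002,0.001,0.095,50]]

```text
t: 11.65
ee_pos: [622.2, 156.7, 182.6]
orientation: [0.001, 0.588, 0.809, 0.001]
force: [-7.1, -3.2, 19.4]
gripper_width: 0.5
gripper_force: 6.3
```

Call:
send_rows:
  grip_force: 20
  plan:
    - [[0,0,0,0,0,0,20],[0,0,0,0,0,0,20],[0,0,0,0,0,0,20],[0,0,0,0,0,0,20],[0,0,0,0,0,0,20],[0,0,0,0,0,0,20]]

```text
t: 12.25
ee_pos: [622.4, 156.7, 182.3]
orientation: [0.001, 0.588, 0.809, 0.001]
force: [-1.1, -1.1, 10.7]
gripper_width: 0.296
gripper_force: 21.4
```

Call:
send_rows:
  plan:
    - [[0,0,0,0,0,-0.005,20],[0,0,0,0,0,-0.015,20],[0,0,0,0,0,-0.04,20],[0,0,0,0,0,-0.08,20],[0,0,0,0,0,-0.12,20],[0,0,0,0,0,-0.16,20],[0,0,0,0,0,-0.19,20],[0,0,0,0,0,-0.19,20]]

```text
t: 13.05
ee_pos: [622.1, 156.9, 376.4]
orientation: [0.003, 0.588, 0.809, 0.003]
force: [-0.6, 1.3, 0.0]
gripper_width: 0.295
gripper_force: 20.4
```

```bash
python3 - <<'E'
from m import *
import pickle
s=manip.state();c=cam("wrist",s);im=manip.camera("wrist")[:,:,::-1].copy();cv2.imwrite("pics/w10.png",im);print(s["ee_pos"],s["gripper_width"],s["gripper_force"],s["force"])
# printer check: dark blob bbox
h=cv2.cvtColor(im,cv2.COLOR_BGR2HSV)
print("grip px",proj(c,s["ee_pos"]+Rt(s)@[0,0,165]),"bay px",proj(c,W(-10,-61,19)))
for x in(-10,): 
    p=proj(c,W(x,-61,6)).astype(int);print("bay",h[p[1],p[0]])
pc=proj(c,s["ee_pos"]+Rt(s)@[0,0,160]).astype(int);print("core col",h[pc[1]-3:pc[1]+30:8,pc[0]])
# printer edges along row/col lines
for y in (-105,-17):
    L=[proj(c,W(x,y,62)) for x in range(-120,80)]
    v=[int(h[int(p[1]),int(p[0]),2]) if 0<=p[0]<560 and 0<=p[1]<420 else -1 for p in L]
    d=[x for x,vv in zip(range(-120,80),v) if 0<=vv<70];print(y,d[:1],d[-1:],len(d))
# tray in w1
s1=pickle.load(open("s1.pkl","rb"));c1=cam("wrist",s1);w=cv2.imread("pics/w1.png");h1=cv2.cvtColor(w,cv2.COLOR_BGR2HSV)
# corners from crop c2 (scale 1.39, offset x160; rows start 280*1.39=389, +200)
for p in [(54,436),(217,466),(186,580),(37,553)]:
    q=(160+p[0]/1.39,200+(p[1]-389)/1.39);print("rim",q,ray(c1,q,45)[:2])
q=[(160+p[0]/1.39,200+(p[1]-389)/1.39) for p in [(100,452),(172,463),(166,482),(98,470)]]
for a in q: print("old",ray(c1,a,25)[:2])
E
```

```text
[622.144 156.899 376.423] 0.2953519152896564 20.38811892271042 [-0.634  1.285  0.029]
grip px [278.832 287.05 ] bay px [275.494 181.431]
bay [13 21 84]
core col [[ 15 120 174]
 [ 15 120 174]
 [ 15 120 174]
 [ 15 119 175]
 [ 15 120 176]]
-105 [-71] [79] 88
-17 [-70] [52] 73
rim (198.84892086330936, 233.81294964028777) [ 396.193 -239.865]
rim (316.1151079136691, 255.3956834532374) [ 516.069 -225.254]
rim (293.8129496402878, 337.41007194244605) [ 526.362 -325.71 ]
rim (186.61870503597123, 317.9856115107914) [ 408.033 -338.633]
old [ 431.155 -250.396]
old [ 486.918 -241.768]
old [ 487.577 -258.687]
old [ 433.867 -265.501]
```

```bash
python3 - <<'E'
from h import *
D=down(96.9)
move([463.7,-299.3,340],D,0)
E
```

```text
row [ 0.32 -0.   11.12] [-0.385 -0.291  0.033] tcp [ 463.7 -299.3  340. ]
```

Call:
send_rows:
  plan:
    - [[0.3,0,11.1,-0.385,-0.291,0.033,20],[0.3,0,11.1,-0.385,-0.291,0.033,20],[0.3,0,11.1,-0.385,-0.291,0.033,20],[0.3,0,11.1,-0.385,-0.291,0.033,20],[0.3,0,11.1,-0.385,-0.291,0.033,20],[0.3,0,11.1,-0.385,-0.291,0.033,20],[0.3,0,11.1,-0.385,-0.291,0.033,20],[0.3,0,11.1,-0.385,-0.291,0.033,20],[0.3,0,11.1,-0.385,-0.291,0.033,20],[0.3,0,11.1,-0.385,-0.291,0.033,20]]

```text
t: 14.1
ee_pos: [461.9, -303.1, 336.7]
orientation: [-0.002, 0.664, 0.748, -0.002]
force: [0.8, 0.9, -0.1]
gripper_width: 0.295
gripper_force: 20.4
```

Call:
send_rows:
  plan:
    - [[0,0,0,0,0,0,20],[0,0,0,0,0,0,20]]

```text
t: 14.3
ee_pos: [463.5, -300.2, 336.9]
orientation: [-0.002, 0.664, 0.748, -0.002]
force: [-0.4, 0.8, -0.3]
gripper_width: 0.295
gripper_force: 20.4
```

```bash
python3 - <<'E'
from m import *
s=manip.state();c=cam("wrist",s);im=manip.camera("wrist")[:,:,::-1].copy();cv2.imwrite("pics/w11.png",im);h=cv2.cvtColor(im,cv2.COLOR_BGR2HSV)
print(s["ee_pos"],s["gripper_width"],s["gripper_force"])
move([463.7,-299.3,182],down(96.9),0);move([463.7,-299.3,240],down(96.9),0)
# old core & rim: scan tray-frame profile along y (x'=+50 line at z=45 and x'=0 line at z=30)
a=np.radians(6.9);T=lambda x,y,z:np.array([461.7+np.cos(a)*x-np.sin(a)*y,-282.4+np.sin(a)*x+np.cos(a)*y,z])
for nm,f in [("rim+y at x=40",lambda t:T(40,t,45)),("rim front x=-, y=20",lambda t:T(t-110,20,45)),("rim far",lambda t:T(t+15,20,45)),("oldcore x=20 z25",lambda t:T(20,t-40,25))]:
    print(nm)
    out=[]
    for t in range(38,66):
        p=proj(c,f(t)).astype(int)
        out.append(int(h[p[1],p[0],2]) if 0<=p[0]<560 and 0<=p[1]<420 else -1)
    print(out)
E
```

```text
[ 463.508 -300.223  336.918] 0.29500915418698137 20.371882617473602
row [-0.25 -0.04  0.05] [-0.     0.     0.155] tcp [ 463.7 -299.3  182. ]
row [-0.25 -0.04  0.05] [-0.     0.     0.097] tcp [ 463.7 -299.3  240. ]
rim+y at x=40
[168, 167, 164, 163, 166, 164, 160, 159, 155, 136, 166, 166, 149, 112, 118, 119, 120, 119, 121, 121, 120, 120, 121, 121, 122, 122, 123, 122]
rim front x=-, y=20
[190, 190, 192, 194, 194, 195, 196, 195, 193, 183, 231, 235, 231, 150, 105, 97, 97, 97, 96, 95, 96, 142, 160, 164, 164, 165, 166, 167]
rim far
[91, 92, 91, 92, 113, 140, 168, 164, 147, 129, 128, 126, 126, 126, 130, 131, 133, 134, 132, 129, 131, 131, 132, 133, 134, 130, 127, 123]
oldcore x=20 z25
[164, 160, 163, 180, 223, 234, 235, 235, 228, 179, 167, 165, 167, 165, 160, 157, 164, 165, 165, 140, 115, 122, 132, 140, 144, 148, 154, 156]
```

Call:
send_rows:
  plan:
    - [[0,0,0,0,0,0.04,20],[0,0,0,0,0,0.08,20],[0,0,0,0,0,0.11,20],[0,0,0,0,0,0.13,20],[0,0,0,0,0,0.145,20],[0,0,0,0,0,0.153,20],[0,0,0,0,0,0.155,20],[0,0,0,0,0,0.155,20]]

```text
t: 15.15
ee_pos: [463.7, -299.9, 183.0]
orientation: [-0.001, 0.663, 0.749, -0.002]
force: [-0.8, -0.3, -0.9]
gripper_width: 0.298
gripper_force: 20.4
```

Call:
send_rows:
  plan:
    - [[0,0,0,0,0,0.002,20],[0,0,0,0,0,0.002,33],[0,0,0,0,0,0.002,36],[0,0,0,0,0,0.002,42],[0,0,0,0,0,0.002,50],[0,0,0,0,0,-0.01,50],[0,0,0,0,0,-0.04,50],[0,0,0,0,0,-0.08,50],[0,0,0,0,0,-0.12,50],[0,0,0,0,0,-0.16,50]]

```text
t: 16.15
ee_pos: [463.8, -299.6, 345.0]
orientation: [-0.001, 0.663, 0.749, -0.001]
force: [0.3, -0.7, 0.4]
gripper_width: 0.496
gripper_force: 0.0
```

Call:
send_rows:
  plan:
    - [[0,0,0,0.05,0,-0.05,50],[0,0,0,0.1,0,-0.08,50],[0,0,0,0.1,0,-0.08,50],[0,0,0,0.1,0,-0.08,50]]

```text
t: 16.55
ee_pos: [452.5, -197.3, 426.0]
orientation: [0.001, 0.662, 0.75, -0.001]
force: [0.5, 0.4, -0.9]
gripper_width: 0.501
gripper_force: 0.0
```

```bash
python3 - <<'E'
from m import *
for n in ("wrist","scene","top"):
    s=manip.state();im=manip.camera(n)[:,:,::-1].copy();cv2.imwrite(f"pics/end_{n}.png",im)
    c=cam(n,s);h=cv2.cvtColor(im,cv2.COLOR_BGR2HSV);b0=cv2.imread(f"pics/{n}0.png") if n!="wrist" else None
    if n=="wrist":
        print(s["ee_pos"])
        a=np.radians(6.9);T=lambda x,y,z:np.array([461.7+np.cos(a)*x-np.sin(a)*y,-282.4+np.sin(a)*x+np.cos(a)*y,z])
        # rectified tray map at z=20: print V grid
        for y in range(44,-48,-6): print(y,[int(h[tuple(np.clip(proj(c,T(x,y,20)).astype(int)[::-1],0,[419,559]))][2]) for x in range(-54,57,6)])
    else:
        d=cv2.absdiff(im,b0).max(2)>45
        d=cv2.morphologyEx(d.astype(np.uint8),cv2.MORPH_OPEN,np.ones((3,3)))
        k,l,st,ce=cv2.connectedComponentsWithStats(d);
        for i in range(1,k):
            if st[i,4]>25: print(n,st[i])
E
```

```text
[ 452.507 -197.276  425.991]
44 [142, 138, 136, 137, 135, 137, 136, 133, 130, 127, 128, 132, 132, 129, 128, 125, 124, 123, 124]
38 [181, 177, 240, 242, 242, 219, 213, 209, 207, 207, 207, 199, 199, 201, 197, 242, 241, 238, 237]
32 [189, 189, 243, 243, 243, 234, 232, 234, 235, 232, 233, 235, 233, 231, 183, 242, 241, 240, 233]
26 [182, 183, 243, 243, 243, 239, 240, 241, 240, 238, 239, 240, 236, 236, 198, 243, 243, 243, 243]
20 [180, 185, 243, 242, 241, 228, 222, 224, 230, 231, 230, 233, 234, 235, 243, 242, 241, 240, 238]
14 [182, 177, 242, 242, 240, 238, 238, 237, 236, 228, 229, 241, 241, 240, 241, 241, 241, 243, 242]
8 [193, 187, 243, 242, 243, 243, 243, 134, 162, 176, 157, 135, 242, 243, 243, 242, 243, 243, 238]
2 [173, 174, 242, 243, 243, 240, 238, 188, 233, 231, 224, 158, 242, 241, 242, 241, 240, 241, 229]
-4 [178, 174, 238, 240, 243, 242, 240, 191, 230, 239, 223, 151, 242, 242, 243, 243, 242, 241, 240]
-10 [179, 180, 243, 243, 243, 243, 243, 197, 232, 240, 224, 160, 242, 243, 243, 243, 243, 243, 242]
-16 [178, 180, 241, 241, 241, 242, 243, 196, 237, 239, 225, 156, 243, 243, 243, 24
[... 560 characters left out ...]
  64  20 822]
scene [38 16 11  4 37]
scene [198  16   8   7  40]
scene [  54   22  102  147 7275]
scene [   0  104  221  136 8000]
scene [200 196  12  10  75]
scene [361 226  10  14  50]
scene [122 232  23   8  92]
scene [ 335  236   85   72 2547]
scene [ 284  238   63   90 2998]
top [ 198   90   51   99 2850]
top [  389    94   171   326 37603]
top [ 244  121   45   65 1793]
top [ 266  141  113  200 6147]
top [366 144  20  11 133]
top [238 146   6   8  31]
top [352 147  14  32 281]
top [367 155  22  24 315]
top [ 317  245   97  133 5531]
top [414 266   4  12  42]
top [232 357  15  19  99]
top [320 386   8  12  65]
top [231 389  10  13  85]
top [269 402  20  18 153]
top [285 414   8   6  33]
```

```bash
python3 - <<'E'
from h import *
move([591.7,148.5,420],down(108),0)
E
```

```text
row [ -0.24   0.02 -11.08] [0.33  0.181 0.002] tcp [591.7 148.5 420. ]
```

Call:
send_rows:
  plan:
    - [[0,0,-11,0.33,0.181,0.002,50],[0,0,-11,0.33,0.181,0.002,50],[0,0,-11,0.33,0.181,0.002,50],[0,0,-11,0.33,0.181,0.002,50],[0,0,-11,0.33,0.181,0.002,50],[0,0,-11,0.33,0.181,0.002,50],[0,0,-11,0.33,0.181,0.002,50],[0,0,-11,0.33,0.181,0.002,50],[0,0,-11,0.33,0.181,0.002,50],[0,0,-11,0.33,0.181,0.002,50]]

```text
t: 17.7
ee_pos: [592.5, 148.3, 418.2]
orientation: [-0.002, 0.588, 0.809, -0.002]
force: [-0.3, -0.3, -0.8]
gripper_width: 0.502
gripper_force: 0.0
```

```bash
python3 - <<'E'
from m import *
import pickle
s=manip.state();im=manip.camera("wrist")[:,:,::-1].copy();cv2.imwrite("pics/w12b.png",im)
s2=pickle.load(open("s2.pkl","rb"));b=cv2.imread("pics/w2.png")
c=cam("wrist",s);c2=cam("wrist",s2);print(s["ee_pos"],s2["ee_pos"])
# cutter: gray low-sat medium value
for nm,i,cc in (("before",b,c2),("now",im,c)):
    h=cv2.cvtColor(i,cv2.COLOR_BGR2HSV);m=((h[...,1]<60)&(h[...,2]>60)&(h[...,2]<140)).astype(np.uint8)
    m=cv2.morphologyEx(m,cv2.MORPH_CLOSE,np.ones((7,7)))
    n,l,st,ce=cv2.connectedComponentsWithStats(m)
    for k in range(1,n):
        if st[k,4]>600:
            cnt=max(cv2.findContours((l==k).astype(np.uint8),cv2.RETR_EXTERNAL,cv2.CHAIN_APPROX_NONE)[0],key=len)
            print(nm,st[k],F(np.r_[fit(cc,cnt,18)[0][0],18]),fit(cc,cnt,18)[0][1:])
h=cv2.cvtColor(im,cv2.COLOR_BGR2HSV)
def prof(f,r): return [int(h[tuple(np.clip(proj(c,W(*f(t))).astype(int)[::-1],0,[419,559]))][2]) for t in r]
print("y profile z62, x'=-40 ; y from -120 step2");print(prof(lambda t:(-40,t,62),range(-124,2,2)))
print("x'=+20");print(prof(lambda t:(20,t,62),range(-124,2,2)))
print("x profile y=-61 z62",prof(lambda t:(t,-61,62),range(-84,60,3)))
# lid lip predicted when wide open: hinge x 42(-10+52)
for th in (1.57,2.0,2.2):
    print(th,[proj(c,W(42-114*np.cos(th),y,59+114*np.sin(th))) for y in(-95,-27)])
d=(h[...,2]<75).astype(np.uint8);d=cv2.morphologyEx(d,cv2.MORPH_OPEN,np.ones((3,3)));n,l,st,ce=cv2.connectedComponentsWithStats(d)
p=proj(c,W(-10,-104,62)).astype(int);k=l[p[1],p[0]];print(st[k])
cnt=max(cv2.findContours((l==k).astype(np.uint8),cv2.RETR_EXTERNAL,cv2.CHAIN_APPROX_NONE)[0],key=len)
for q in cv2.approxPolyDP(cnt,5,True).reshape(-1,2): print(q,F(ray(c,q,62)),F(ray(c,q,151))[:2])
E
```

```text
[592.543 148.325 418.205] [591.675 148.501 418.919]
before [ 327    8  133   45 2630] [67.108 68.813 18.   ] ((126.07078552246094, 30.223546981811523), 8.277618408203125)
before [ 509   45   51   69 2171] [205.803  26.896  18.   ] ((47.98202133178711, 65.03987884521484), 30.79473876953125)
before [ 474  149   50   62 1684] [186.812 -67.126  18.   ] ((41.739315032958984, 62.840267181396484), 12.40759563446045)
before [  96  211  134   37 2219] [-169.834 -122.745   18.   ] ((148.65931701660156, 20.572113037109375), 27.12746238708496)
before [298 222  70  81 879] [  36.872 -178.06    18.   ] ((116.97113800048828, 63.190799713134766), 78.09507751464844)
before [112 273  53  64 906] [-209.029 -213.436   18.   ] ((101.50858306884766, 26.228076934814453), 78.72923278808594)
before [395 273  52  65 916] [ 125.648 -213.421   18.   ] ((27.692813873291016, 100.55640411376953), 46.282657623291016)
before [ 286  347   50   43 1414] [  -6.2   -304.948   18.   ] ((63.368656158447266, 58.65214538574219), 26.845518112182617)
now [ 328    8  133   44 2686] [66.143 68.842 18.   ] ((125.49016571044922, 
[... 2056 characters left out ...]
134 -89.744  62.   ] [-52.576 -61.313]
[251 215] [-69.536 -91.74   62.   ] [-61.594 -62.764]
[251 233] [ -69.995 -110.029   62.   ] [-61.928 -76.063]
[375 234] [  49.687 -111.031   62.   ] [ 25.099 -76.792]
[381 223] [ 54.562 -99.795  62.   ] [ 28.644 -68.621]
[448 246] [ 121.566 -123.5     62.   ] [ 77.366 -85.858]
[454 257] [ 129.013 -135.173   62.   ] [ 82.782 -94.347]
[467 252] [ 140.944 -129.83    62.   ] [ 91.457 -90.461]
[492 258] [ 166.387 -136.217   62.   ] [109.958 -95.106]
[509 167] [166.438 -45.859  62.   ] [109.995 -29.402]
[384 150] [ 51.673 -30.295  62.   ] [ 26.543 -18.084]
[386 135] [ 52.348 -17.019  62.   ] [27.034 -8.43 ]
[377 128] [ 43.897 -10.916  62.   ] [20.889 -3.993]
```

```bash
python3 -c "
from workcell import manip
print(manip.job_done())"
```

```text
the job is handed in; nothing more can be done
None
```

The job is handed in at about 18 s of the 54 s: the printer is braced flush on the fence, the button was pressed home, the lid stays wide open at about 2.2 rad, the spent core is in the scrap tray beside the old one, and the cutter, stapler and far candle measured unmoved (the near candle and the tape were not re-measured); I viewed 11 pictures against the limit of 10.

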